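Find the fullest tin of fittings by its weight

TASK

Three identical closed tins of pipe fittings stand in the bays of a plywood tray; find the fullest by feel. Heft them one after another in order from the robot's left to its right, lifting each straight up clear of the tray for a moment and setting the lighter ones back upright in their own bays. Finish with the heaviest tin held up level and still in the gripper, its bottom about 20 cm above the bench, and do not let go of it; leave the things lying around the tray alone.

Things in the scene. Friction and masses are not known exactly. Their poses are not given: they have to be found in the camera images.
- tray: plywood tray fixed to the bench, 140 mm (its x) by 390 mm (its y); walls and two dividers 6 mm thick, 26 mm high above the bench, inner floor 6 mm above the bench; origin at the centre of its underside. Three bays along y, about 122 by 128 mm each, middles at y = +125 mm (left, seen from the robot), 0 and -125 mm (right)
- bay_left (a point): middle of the left bay's floor (the robot's left, +y), 6 mm above the bench
- bay_middle (a point): middle of the middle bay's floor, 6 mm above the bench
- bay_right (a point): middle of the right bay's floor (the robot's right, -y), 6 mm above the bench
- tin_1: closed rigid tinplate tin with a plain lid, 90 mm long (its x), 60 mm wide (its y), 80 mm high; origin at the centre of its underside. Stands in one of the tray's bays, which one varies, up to 20 mm off the bay's middle, its x within 0.3 rad of the tray's. The three look exactly alike and weigh 0.18 to 0.82 kg; the heaviest is at least 0.17 kg heavier than the next
- tin_2: closed rigid tinplate tin with a plain lid, 90 mm long (its x), 60 mm wide (its y), 80 mm high; origin at the centre of its underside. Stands in one of the tray's bays, which one varies, up to 20 mm off the bay's middle, its x within 0.3 rad of the tray's. The three look exactly alike and weigh 0.18 to 0.82 kg; the heaviest is at least 0.17 kg heavier than the next
- tin_3: closed rigid tinplate tin with a plain lid, 90 mm long (its x), 60 mm wide (its y), 80 mm high; origin at the centre of its underside. Stands in one of the tray's bays, which one varies, up to 20 mm off the bay's middle, its x within 0.3 rad of the tray's. The three look exactly alike and weigh 0.18 to 0.82 kg; the heaviest is at least 0.17 kg heavier than the next
- wrench: bystander: steel wrench 200 mm long lying loose beyond the tray; origin at the middle of its underside
- coupling: bystander: black plastic pipe coupling, 72 mm across and 60 mm high, standing loose to the left of the tray; origin at the centre of its underside
- elbow: bystander: copper pipe elbow, about 95 by 50 by 70 mm, standing loose to the right of the tray; origin at the centre of its foot
There are look-alikes about, which are no part of the job. Leave any blue or red look-alike of the tin_3 alone.

How it is judged:
On the way, in this order (a step that is already met when the one before it is completed fails the run):
1. the tin of the tray's left bay is lifted clear of the tray in the fingers (underside over 36 mm above the bench), above its own bay (((y of tin_1 in the frame of tray between 0.063 and 0.187 m and height (world z) of tin_1 above 0.036 m and contact force between the fingers and tin_1 above 1 N and contact force between tin_1 and tray below 0.05 N) or (y of tin_2 in the frame of tray between 0.063 and 0.187 m and height (world z) of tin_2 above 0.036 m and contact force between the fingers and tin_2 above 1 N and contact force between tin_2 and tray below 0.05 N) or (y of tin_3 in the frame of tray between 0.063 and 0.187 m and height (world z) of tin_3 above 0.036 m and contact force between the fingers and tin_3 above 1 N and contact force between tin_3 and tray below 0.05 N))), for 0.2 s.
2. the tin of the tray's middle bay is lifted clear of the tray in the fingers (underside over 36 mm above the bench), above its own bay (((y of tin_1 in the frame of tray between -0.062 and 0.062 m and height (world z) of tin_1 above 0.036 m and contact force between the fingers and tin_1 above 1 N and contact force between tin_1 and tray below 0.05 N) or (y of tin_2 in the frame of tray between -0.062 and 0.062 m and height (world z) of tin_2 above 0.036 m and contact force between the fingers and tin_2 above 1 N and contact force between tin_2 and tray below 0.05 N) or (y of tin_3 in the frame of tray between -0.062 and 0.062 m and height (world z) of tin_3 above 0.036 m and contact force between the fingers and tin_3 above 1 N and contact force between tin_3 and tray below 0.05 N))), for 0.2 s.
3. the tin of the tray's right bay is lifted clear of the tray in the fingers (underside over 36 mm above the bench), above its own bay (((y of tin_1 in the frame of tray between -0.187 and -0.063 m and height (world z) of tin_1 above 0.036 m and contact force between the fingers and tin_1 above 1 N and contact force between tin_1 and tray below 0.05 N) or (y of tin_2 in the frame of tray between -0.187 and -0.063 m and height (world z) of tin_2 above 0.036 m and contact force between the fingers and tin_2 above 1 N and contact force between tin_2 and tray below 0.05 N) or (y of tin_3 in the frame of tray between -0.187 and -0.063 m and height (world z) of tin_3 above 0.036 m and contact force between the fingers and tin_3 above 1 N and contact force between tin_3 and tray below 0.05 N))), for 0.2 s.
At the end, for the whole second after the job is handed in: the heaviest tin held still in the fingers, underside over 150 mm above the bench, within 0.3 rad of upright, touching no other thing; the two lighter tins (under 5 N on the tray) let go, upright and at rest on the tray floor, within 60 mm of where they began (((height (world z) of tin_1 above 0.15 m and angle between tin_1's own z axis and vertical below 0.3 rad and linear speed of tin_1 below 0.05 m/s and contact force between the fingers and tin_1 above 2 N and contact force between tin_1 and tray below 0.05 N and distance of each of tin_2, tin_3 from where it was at the start of the episode below 0.06 m and height (world z) of each of tin_2, tin_3 below 0.011 m and angle between each of tin_2, tin_3's own z axis and vertical below 0.1 rad and linear speed of each of tin_2, tin_3 below 0.03 m/s and contact force between tin_2 and tray between 1 and 5 N and contact force between each of the fingers, tin_1 and tin_2 below 0.05 N and contact force between tin_3 and tray between 1 and 5 N and contact force between each of the fingers, tin_1 and tin_3 below 0.05 N) or (height (world z) of tin_2 above 0.15 m and angle between tin_2's own z axis and vertical below 0.3 rad and linear speed of tin_2 below 0.05 m/s and contact force between the fingers and tin_2 above 2 N and contact force between tin_2 and tray below 0.05 N and distance of each of tin_1, tin_3 from where it was at the start of the episode below 0.06 m and height (world z) of each of tin_1, tin_3 below 0.011 m and angle between each of tin_1, tin_3's own z axis and vertical below 0.1 rad and linear speed of each of tin_1, tin_3 below 0.03 m/s and contact force between tin_1 and tray between 1 and 5 N and contact force between each of the fingers, tin_2 and tin_1 below 0.05 N and contact force between tin_3 and tray between 1 and 5 N and contact force between each of the fingers, tin_2 and tin_3 below 0.05 N) or (height (world z) of tin_3 above 0.15 m and angle between tin_3's own z axis and vertical below 0.3 rad and linear speed of tin_3 below 0.05 m/s and contact force between the fingers and tin_3 above 2 N and contact force between tin_3 and tray below 0.05 N and distance of each of tin_1, tin_2 from where it was at the start of the episode below 0.06 m and height (world z) of each of tin_1, tin_2 below 0.011 m and angle between each of tin_1, tin_2's own z axis and vertical below 0.1 rad and linear speed of each of tin_1, tin_2 below 0.03 m/s and contact force between tin_1 and tray between 1 and 5 N and contact force between each of the fingers, tin_3 and tin_1 below 0.05 N and contact force between tin_2 and tray between 1 and 5 N and contact force between each of the fingers, tin_3 and tin_2 below 0.05 N))); the arm keeps its last pose, push and grip.
It fails at once if the wrench, coupling or elbow beside the tray is moved by more than 25 mm (distance of any of wrench, coupling, elbow from where it was at the start of the episode above 0.025 m).
It fails at once if a tin is tipped by more than 0.7 rad (angle between any of tin_1, tin_2, tin_3's own z axis and vertical above 0.7 rad).
It also fails if it takes over 64 s, if anything falls off the work surface, if the arm or the gripper's body presses on something with over 40 N, if the wrist force passes 120 N, or if a joint passes its speed limit or range.

ROBOT

A 7-joint arm with a two-finger parallel gripper is mounted at the origin on the work surface. World frame = base frame: x ahead of the robot, y to its left, z up, the work surface at z = 0. Lengths are in m, angles in rad, forces in N, time in s.
With the tool pointing down it reaches from about 0.425 to 0.925 m from the base axis. Payload 6.8 kg.
Tool frame: the origin (TCP) lies at the very end of the fingers, on their centre line; the grasp point (between the pads) lies 19 mm behind it; z points along the fingers, y is the line along which they close (so a half turn about z gives the same grasp; the last joint's range is limited). The gripper opens to 85 mm and grips with 20 to 120 N. Pads are 22 mm wide; open, the fingers measure 114 mm over their backs; the gripper's body (76 mm by 85 mm) begins 54 mm behind the grasp point. The pads swing forward as they close: fully open they stand 13 mm farther back than shut.
Start: joints at [-1.318, 0.477, 0.022, 1.555, -0.011, 1.109, -0.083], TCP at [0.238, 0.632, 0.231] pointing down, gripper open.
Joint ranges: [-2.96, 2.96], [-0.34, 2.1], [-1.41, 1.46], [0.24, 2.44], [-1.37, 4.51], [0.17, 1.92], [-2.96, 2.96]. Speed limits (rad/s): [2.39, 2.39, 3.14, 3.14, 3.14, 3.14, 3.14].

INTERFACE

Orientations are given as a unit quaternion [w, x, y, z].
In Python, from station import bot gives the robot as it stands. The module is installed in compiled form; this text tells all that it offers.
- The arm moves only by the shell command python3 -m jog 'ROWS' [OPENING] [FORCE]. ROWS is JSON, a list of rows, each a list of 4 numbers: the shift along the tool's x, y, z in cm, then the turn about the tool's z in rad. In form: [[x, y, z, spin], ...]. A call has 1 to 20 rows; each row is the pose to reach, as a shift and turn from the pose commanded when the call began, along the tool's axes at that moment; what a row does not reach only later rows make up. A row lasts 1/12 s, in which the tool goes at most 41.7 mm and 7.16 degrees, less where a joint would pass 70% of its speed; a pose out of reach is approached as far as the arm can. A call with a gripper value outside its range is refused whole. OPENING is the closure, from -1 (fully open) to 1 (shut), set as the call begins (- or left out, the last holds). The fingers move at their own pace and stop on an object; FORCE is the grip in N (left out, the last holds). Time passes only in rows, so rows that repeat a pose let the fingers close. It gives the time, the measured TCP pose, the force, the opening and the grip force at its end, in the units of the state.
- bot.get_obs(): the state, without advancing time (a new reading comes with each control period).
- bot.read_camera(name): name is "side" or "top"; returns a dict with "pixels" (420x560x3 uint8, red, green, blue), "depth" (420x560 float32, m along the optical axis (not along the pixel's ray), 0 where there is no reading), "fovy" (degrees; the focal length in pixels is half the picture's height over the tangent of half this angle, whatever the lens; pixels are square), "cx", "cy" (the principal point, pixels), "pose" (4x4, takes a point from camera to world coordinates). Camera axes: x right, y down, z forward; pixel columns grow to the right and rows downward; lengths in m; the calibration is good to about 2 mm. A picture is of the moment at which its call begins.
- bot.hand_in(): hands the job in; it is judged then, once.
The state is a dict: "t": time; "q": joint angles; "joint_vel": joint speeds; "joint_torque": joint torques, N m; "eef_pos": TCP position; "tool_rot": TCP orientation; "contact_force": force on the tool from outside, world axes, zero at the start; "torque": the same for the moment, N m; "gripper_width": opening from 0.0 (shut) to 1.0 (fully open); "grasp_force": force on a finger pad.
Only numpy, scipy, OpenCV 4.12 (cv2) and the standard library are available. Lean on these libraries where they do the work, as an engineer would, in place of code of your own. Each camera call takes 0.05 s, during which the arm holds its last target. There are 200 camera calls.

## Working session

There is one attempt and no reset: what is moved stays moved. The work goes in short steps, Python scripts to look and compute and a shell command to move; the robot and the scene stay as the last step left them, time stands still between calls to the robot, and variables do not carry over. Pictures are saved under pics/ and viewed, at most 10 in all, crops included, and the job is handed in when it is done.

```bash
mkdir -p pics
python3 - <<'E'
from station import bot
import cv2,numpy as np,pickle
o=bot.get_obs()
for k,v in o.items(): print(k,np.round(v,3))
d={}
for n in("top","side"):
    c=bot.read_camera(n);d[n]=c
    cv2.imwrite(f"pics/{n}0.png",c["pixels"][:,:,::-1]);print(n,c["fovy"],c["cx"],c["cy"],np.round(c["pose"],3).tolist())
pickle.dump(d,open("c0.pkl","wb"))
E
```

```text
t 0.0
q [-1.318  0.478  0.022  1.556 -0.011  1.109 -0.083]
joint_vel [-0.002  0.002 -0.     0.002 -0.001  0.    -0.   ]
joint_torque [ 0.0000e+00 -5.9645e+01  1.6080e+00 -2.8119e+01  1.3000e-02  9.0000e-03
 -0.0000e+00]
eef_pos [0.238 0.631 0.23 ]
tool_rot [-0.     0.179  0.984 -0.001]
contact_force [-0.138  0.618 -0.71 ]
torque [-0.047 -0.008 -0.047]
grasp_force 0.0
gripper_width 1.001
top 50.985653921128524 276.59759197051574 207.63415030075944 [[-0.018, -0.994, 0.108, 0.405], [-1.0, 0.019, 0.014, -0.021], [-0.016, -0.108, -0.994, 1.357], [0.0, 0.0, 0.0, 1.0]]
side 42.86755864262119 280.34679885065054 206.92235708378345 [[0.866, -0.356, 0.351, -0.054], [-0.5, -0.629, 0.596, -1.044], [0.009, -0.692, -0.722, 1.285], [0.0, 0.0, 0.0, 1.0]]
```

View pics/top0.png

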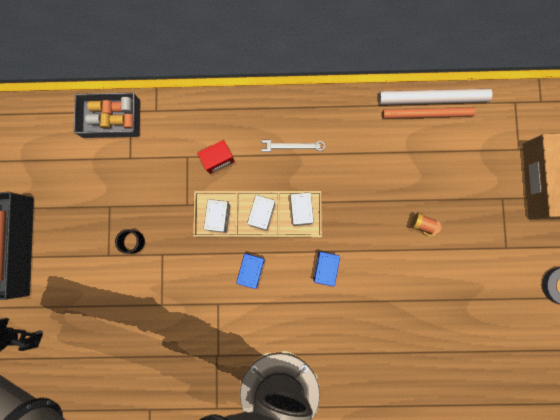

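View pics/side0.png

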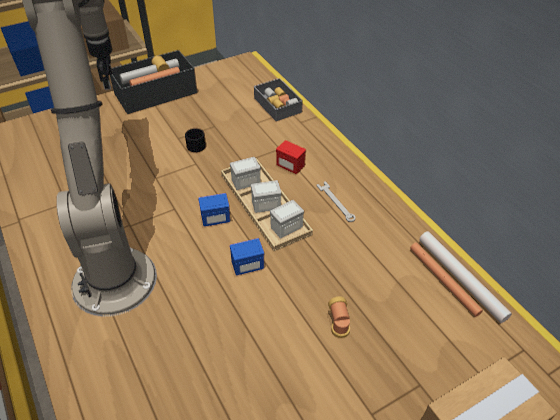

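Top view: the candidates are white/silver tins in the tray at (216,215), (261,212) and (302,209), blue look-alikes at (250,270) and (327,268), and a red one at (216,156). I choose the three silver ones standing in the tray bays. The side view agrees: silver at (245,172), (266,195) and (287,218).

```bash
cat > h.py <<'E'
import cv2,numpy as np
from scipy.spatial.transform import Rotation as R
def cloud(c):
    f=210/np.tan(np.radians(c["fovy"]/2));v,u=np.mgrid[:420,:560];d=c["depth"]
    p=np.stack([(u-c["cx"])/f*d,(v-c["cy"])/f*d,d],-1)
    return p@c["pose"][:3,:3].T+c["pose"][:3,3]
def lids(c,zlo=.078,zhi=.095,box=(.3,.62,-.25,.25)):
    P=cloud(c);hsv=cv2.cvtColor(c["pixels"],cv2.COLOR_RGB2HSV)
    m=(P[...,2]>zlo)&(P[...,2]<zhi)&(hsv[...,1]<70)&(c["depth"]>0)&(P[...,0]>box[0])&(P[...,0]<box[1])&(P[...,1]>box[2])&(P[...,1]<box[3])
    n,l,s,ce=cv2.connectedComponentsWithStats(m.astype(np.uint8))
    out=[]
    for i in range(1,n):
        if s[i,4]<80: continue
        q=P[l==i];r=cv2.minAreaRect((q[:,:2]*1000).astype(np.float32))
        (x,y),(w,h),a=r
        if w<h:a+=90
        a=(a+90)%180-90   # direction of long side in world deg
        out.append((np.round([x,y,w,h,a],1),round(np.median(q[:,2]),4),s[i,4],ce[i].round(0)))
    return sorted(out,key=lambda t:-t[0][1])
E
python3 - <<'E'
import pickle,cv2,numpy as np
from h import *
d=pickle.load(open("c0.pkl","rb"))
for n in d:
    print(n)
    for r in lids(d[n]): print(r)
P=cloud(d["top"])
# tray: points of height ~26mm
for n in d:
    P=cloud(d[n]);m=(P[...,2]>.018)&(P[...,2]<.034)&(P[...,0]>.3)&(P[...,0]<.7)&(abs(P[...,1])<.3)
    m=cv2.morphologyEx(m.astype(np.uint8),cv2.MORPH_CLOSE,np.ones((3,3)))
    k,l,s,ce=cv2.connectedComponentsWithStats(m)
    i=1+np.argmax(s[1:,4]);q=P[(l==i)];q=q[(q[:,2]>.018)&(q[:,2]<.034)]
    print(n,"tray",cv2.minAreaRect((q[:,:2]*1000).astype(np.float32)),len(q))
cr=d["top"]["pixels"][140:290,185:345,::-1];cv2.imwrite("pics/crop.png",cv2.resize(cr,None,fx=4.5,fy=4,interpolation=2))
E
```

```text
top
(array([525.1, 175. ,  60.1,  89.7,  -7.4]), np.float64(0.0868), np.int32(633), array([215., 215.]))
(array([532.2,  43. ,  59.7,  90.2, -17.3]), np.float64(0.0868), np.int32(635), array([261., 212.]))
(array([541. , -75.8,  90.8,  59.9,   4.3]), np.float64(0.0867), np.int32(634), array([301., 208.]))
side
(array([522.9, 174.2,  70. ,  90.9,  -5.8]), np.float64(0.0864), np.int32(363), array([245., 165.]))
(array([530.9,  41.4,  68.6,  89.9, -16.1]), np.float64(0.0864), np.int32(406), array([266., 189.]))
(array([538.5, -78.1,  91.6,  65.1,   3. ]), np.float64(0.0869), np.int32(450), array([286., 211.]))
top tray ((533.4228515625, 57.00904846191406), (389.8751525878906, 138.58775329589844), 88.91934204101562) 880
side tray ((530.289794921875, 55.93829345703125), (399.22161865234375, 142.87391662597656), 89.6334228515625) 686
```

View pics/crop.png

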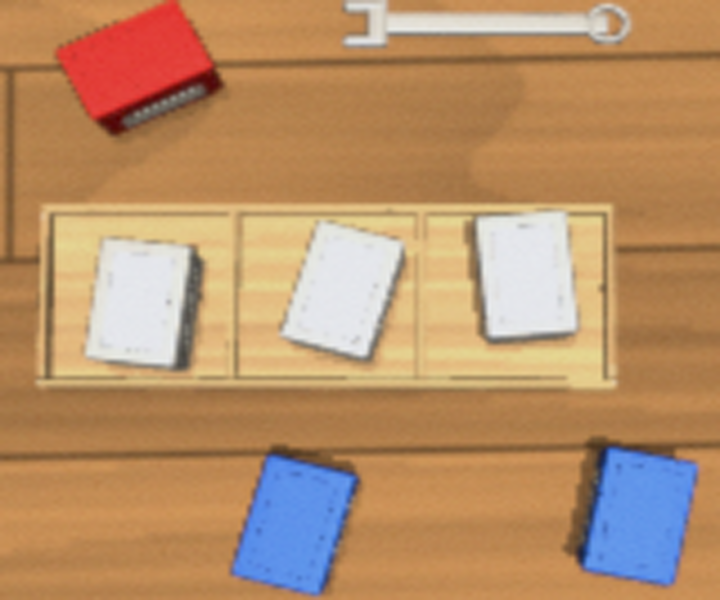

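The crop shows three silver tins, one in each bay, with the blue and red look-alikes outside the tray. All three tins measured about 90x60 mm with the lid at 86 mm.

```bash
cat >> h.py <<'E'
def go(o,x,y,z,deg):
    "shift in cm along tool axes and spin so the tool x lies along deg (mod 180)"
    r=R.from_quat(np.roll(o["tool_rot"],-1));M=r.as_matrix()
    s=M.T@(np.array([x,y,z])-o["eef_pos"])*100
    cur=np.degrees(np.arctan2(M[1,0],M[0,0]));e=(deg-cur+90)%180-90
    print("shift cm",s.round(2),"spin",round(-np.radians(e),3),"z tilt",M[:,2].round(3))
E
python3 -c "
from station import bot
from h import *
o=bot.get_obs();go(o,.5245,.1748,.16,-7);go(o,.5245,.1748,.043,-7)"
```

```text
shift cm [-42.9  -32.56   7.1 ] spin -0.239 z tilt [-0.    -0.002 -1.   ]
shift cm [-42.9  -32.54  18.8 ] spin -0.239 z tilt [-0.    -0.002 -1.   ]
```

```bash
python3 -m jog '[[-3,-2.3,0,-0.02],[-6,-4.6,0.5,-0.04],[-9,-6.8,1,-0.06],[-12,-9.1,1.5,-0.08],[-15,-11.4,2,-0.1],[-18,-13.7,2.5,-0.12],[-21,-16,3,-0.14],[-24,-18.2,3.5,-0.16],[-27,-20.5,4,-0.18],[-30,-22.8,4.5,-0.2],[-33,-25,5,-0.22],[-36,-27.3,5.5,-0.239],[-39,-29.6,6,-0.239],[-41,-31.1,6.5,-0.239],[-42.2,-32,7,-0.239],[-42.9,-32.6,7,-0.239],[-42.9,-32.6,7,-0.239],[-42.9,-32.6,7,-0.239],[-42.9,-32.6,7,-0.239]]' -1 60; python3 -c "
from station import bot
from h import *
o=bot.get_obs();go(o,.5245,.1748,.043,-7);print(o['contact_force'],o['t'])"
```

```text
t: 1.68
eef_pos: [0.5239, 0.1769, 0.1615]
tool_rot: [-0.0, 0.06, 0.998, 0.0]
contact_force: [-0.1, 0.5, 0.7]
gripper_width: 1.001
grasp_force: 0.0
shift cm [-0.09 -0.21 11.85] spin 0.003 z tilt [-0.     0.001 -1.   ]
[-0.11001779  0.5393899   0.71568525] 1.6833
```

```bash
python3 -m jog '[[-0.1,-0.2,2,0],[-0.1,-0.2,4,0],[-0.1,-0.2,6,0],[-0.1,-0.2,8,0],[-0.1,-0.2,9.5,0],[-0.1,-0.2,10.8,0],[-0.1,-0.2,11.6,0],[-0.1,-0.2,11.8,0],[-0.1,-0.2,11.8,0],[-0.1,-0.2,11.8,0]]'; python3 -m jog '[[0,0,0,0],[0,0,0,0],[0,0,0,0],[0,0,0,0],[0,0,0,0],[0,0,0,0],[0,0,0,0],[0,0,0,0],[0,0,0,0],[0,0,0,0]]' 1 60
```

```text
t: 2.52
eef_pos: [0.5256, 0.1737, 0.044]
tool_rot: [0.0, 0.06, 0.998, 0.0]
contact_force: [0.7, 0.1, 0.4]
gripper_width: 0.999
grasp_force: 0.0
t: 3.35
eef_pos: [0.5261, 0.174, 0.0445]
tool_rot: [0.001, 0.061, 0.998, 0.001]
contact_force: [-0.7, 1.8, 5.6]
gripper_width: 0.699
grasp_force: 65.3
```

```bash
python3 -m jog '[[0,0,-0.5,0],[0,0,-1.5,0],[0,0,-2.5,0],[0,0,-3.5,0],[0,0,-4.5,0],[0,0,-5.5,0],[0,0,-6,0],[0,0,-6,0],[0,0,-6,0],[0,0,-6,0],[0,0,-6,0],[0,0,-6,0],[0,0,-6,0],[0,0,-6,0],[0,0,-6,0],[0,0,-6,0]]'; for i in 1 2 3; do python3 -m jog '[[0,0,0,0],[0,0,0,0]]'|egrep 'force|pos'; done
python3 - <<'E'
from station import bot
import cv2
from h import *
o=bot.get_obs();print(o['joint_torque'].round(2) if hasattr(o['joint_torque'],'round') else o['joint_torque'],o['torque'])
c=bot.read_camera("side");cv2.imwrite("pics/s1.png",c["pixels"][100:300,150:400,::-1])
E
```

```text
t: 4.68
eef_pos: [0.5253, 0.173, 0.1032]
tool_rot: [-0.0, 0.061, 0.998, -0.0]
contact_force: [0.8, -1.2, -7.1]
gripper_width: 0.691
grasp_force: 66.6
eef_pos: [0.5253, 0.173, 0.1033]
contact_force: [0.1, 0.4, -7.2]
grasp_force: 66.6
eef_pos: [0.5253, 0.173, 0.1033]
contact_force: [-0.6, -0.1, -7.1]
grasp_force: 66.6
eef_pos: [0.5253, 0.173, 0.1033]
contact_force: [-0.2, 0.4, -6.1]
grasp_force: 66.6
[ 0.000e+00 -5.353e+01  3.060e+00 -2.336e+01  1.000e-02  1.000e-02
  0.000e+00] [-0.00391277 -0.0196624  -0.04087049]
```

View pics/s1.png

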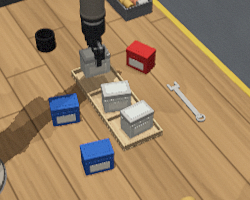

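The tin in the left bay is held level, at crop pixel (95,62), reading about 7 N. I set it back down and open.

```bash
python3 -m jog '[[0,0,1,0],[0,0,2,0],[0,0,3,0],[0,0,4,0],[0,0,4.8,0],[0,0,5.3,0],[0,0,5.6,0],[0,0,5.8,0],[0,0,5.9,0],[0,0,5.9,0],[0,0,5.9,0],[0,0,5.9,0],[0,0,5.9,0]]'; python3 -m jog '[[0,0,0,0],[0,0,0,0],[0,0,0,0],[0,0,0,0],[0,0,0,0],[0,0,0,0],[0,0,0,0],[0,0,0,0]]' -1; python3 -m jog '[[0,0,-1,0],[0,0,-3,0],[0,0,-5,0],[0,0,-7,0],[0,0,-9,0],[0,0,-10,0],[0,0,-11,0],[0,0,-11,0],[0,0,-11,0],[0,0,-11,0]]'
python3 - <<'E'
from station import bot
from h import *
for r in lids(bot.read_camera("side")):print(r)
o=bot.get_obs();go(o,.5315,.0422,.155,-17);go(o,.5315,.0422,.043,-17)
E
```

```text
t: 6.32
eef_pos: [0.5256, 0.1731, 0.0445]
tool_rot: [0.0, 0.061, 0.998, 0.0]
contact_force: [-1.0, 0.3, -6.0]
gripper_width: 0.693
grasp_force: 66.8
t: 6.98
eef_pos: [0.5254, 0.173, 0.0443]
tool_rot: [0.0, 0.061, 0.998, 0.0]
contact_force: [0.1, 1.0, 0.5]
gripper_width: 0.996
grasp_force: 0.0
t: 7.82
eef_pos: [0.5246, 0.1728, 0.1533]
tool_rot: [-0.001, 0.061, 0.998, -0.0]
contact_force: [0.5, -0.5, -0.5]
gripper_width: 1.001
grasp_force: 0.0
(array([522.6, 170.1,  66.3,  90.5,  -7.4]), np.float64(0.0865), np.int32(353), array([245., 166.]))
(array([531.9,  43.8,  69.9,  90.2, -19.2]), np.float64(0.087), np.int32(398), array([266., 188.]))
(array([538.2, -77. ,  93.8,  67.2,   5.5]), np.float64(0.0866), np.int32(457), array([286., 211.]))
shift cm [ -2.27 -12.87  -0.17] spin 0.175 z tilt [-0.002 -0.001 -1.   ]
shift cm [ -2.29 -12.86  11.03] spin 0.175 z tilt [-0.002 -0.001 -1.   ]
```

```bash
python3 -m jog '[[-0.4,-2.5,0,0.03],[-0.8,-5,0,0.07],[-1.3,-7.5,0,0.1],[-1.8,-10,0,0.14],[-2.1,-11.8,0,0.17],[-2.3,-12.8,0,0.175],[-2.3,-12.8,0,0.175],[-2.3,-12.8,0,0.175],[-2.3,-12.8,2,0.175],[-2.3,-12.8,4,0.175],[-2.3,-12.8,6,0.175],[-2.3,-12.8,8,0.175],[-2.3,-12.8,9.6,0.175],[-2.3,-12.8,10.6,0.175],[-2.3,-12.8,11,0.175],[-2.3,-12.8,11,0.175],[-2.3,-12.8,11,0.175]]'; python3 -m jog '[[0,0,0,0],[0,0,0,0],[0,0,0,0],[0,0,0,0],[0,0,0,0],[0,0,0,0],[0,0,0,0],[0,0,0,0],[0,0,0,0],[0,0,0,0]]' 1 60
python3 -m jog '[[0,0,-0.5,0],[0,0,-1.5,0],[0,0,-2.5,0],[0,0,-3.5,0],[0,0,-4.5,0],[0,0,-5.5,0],[0,0,-6,0],[0,0,-6,0],[0,0,-6,0],[0,0,-6,0],[0,0,-6,0],[0,0,-6,0],[0,0,-6,0],[0,0,-6,0],[0,0,-6,0],[0,0,-6,0]]'; for i in 1 2 3; do python3 -m jog '[[0,0,0,0],[0,0,0,0]]'|egrep 'force|pos'; done
python3 - <<'E'
from station import bot
import cv2
print(bot.get_obs()['joint_torque'])
c=bot.read_camera("side");cv2.imwrite("pics/s2.png",c["pixels"][100:300,150:400,::-1])
E
```

```text
t: 9.28
eef_pos: [0.533, 0.0438, 0.0448]
tool_rot: [0.0, 0.147, 0.989, 0.0]
contact_force: [0.4, 0.6, -0.2]
gripper_width: 0.999
grasp_force: 0.0
t: 10.12
eef_pos: [0.5335, 0.0433, 0.0454]
tool_rot: [0.001, 0.148, 0.989, 0.0]
contact_force: [-0.9, -0.1, 6.4]
gripper_width: 0.691
grasp_force: 65.6
t: 11.45
eef_pos: [0.5326, 0.0431, 0.1042]
tool_rot: [-0.0, 0.148, 0.989, -0.0]
contact_force: [-0.3, 0.2, -1.2]
gripper_width: 0.692
grasp_force: 65.0
eef_pos: [0.5326, 0.0431, 0.1043]
contact_force: [-0.7, 0.2, -2.4]
grasp_force: 65.0
eef_pos: [0.5326, 0.0432, 0.1043]
contact_force: [0.2, -0.4, -2.0]
grasp_force: 65.0
eef_pos: [0.5326, 0.0431, 0.1043]
contact_force: [0.8, 0.5, -2.5]
grasp_force: 65.0
[ 1.35234054e-04 -4.82960987e+01  3.56804721e+00 -2.13271075e+01
  9.45735985e-03  2.92933655e-03  3.25810973e-06]
```

View pics/s2.png

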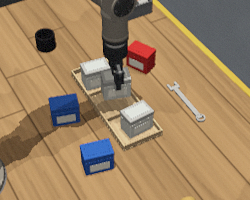

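The middle tin is lifted, at crop pixel (117,85), and reads about 2 N, so it is light. The left tin stands back in its bay at (95,72). I lower this one and go on to the right tin.

```bash
python3 -m jog '[[0,0,1,0],[0,0,2,0],[0,0,3,0],[0,0,4,0],[0,0,4.8,0],[0,0,5.3,0],[0,0,5.6,0],[0,0,5.8,0],[0,0,5.9,0],[0,0,5.9,0],[0,0,5.9,0],[0,0,5.9,0],[0,0,5.9,0]]'; python3 -m jog '[[0,0,0,0],[0,0,0,0],[0,0,0,0],[0,0,0,0],[0,0,0,0],[0,0,0,0],[0,0,0,0],[0,0,0,0]]' -1; python3 -m jog '[[0,0,-1,0],[0,0,-3,0],[0,0,-5,0],[0,0,-7,0],[0,0,-9,0],[0,0,-10,0],[0,0,-11,0],[0,0,-11,0],[0,0,-11,0],[0,0,-11,0]]'
python3 - <<'E'
from station import bot
from h import *
for n in("side","top"):
  for r in lids(bot.read_camera(n)):print(r)
o=bot.get_obs();go(o,.5398,-.0768,.155,4);go(o,.5398,-.0768,.043,4)
E
```

```text
t: 13.08
eef_pos: [0.5329, 0.0432, 0.0455]
tool_rot: [0.0, 0.148, 0.989, 0.0]
contact_force: [-0.1, 0.1, -2.0]
gripper_width: 0.696
grasp_force: 65.0
t: 13.75
eef_pos: [0.5326, 0.0432, 0.0453]
tool_rot: [-0.0, 0.148, 0.989, 0.0]
contact_force: [-0.3, -0.7, -0.7]
gripper_width: 1.005
grasp_force: 0.0
t: 14.58
eef_pos: [0.5319, 0.0431, 0.1544]
tool_rot: [-0.001, 0.148, 0.989, -0.0]
contact_force: [-0.2, -0.6, -0.8]
gripper_width: 1.001
grasp_force: 0.0
(array([523.4, 172. ,  69.6,  92.6,  -6.2]), np.float64(0.0867), np.int32(368), array([245., 166.]))
(array([530.3,  42.2,  69.5,  89.1, -17.9]), np.float64(0.0866), np.int32(399), array([265., 189.]))
(array([538.3, -78. ,  90.9,  68.6,   4.8]), np.float64(0.0867), np.int32(453), array([286., 211.]))
(array([524.2, 173.3,  61. ,  90.1,  -6.2]), np.float64(0.0867), np.int32(608), array([216., 216.]))
(array([540.8, -75.7,  90.5,  59.7,   4.6]), np.float64(0.0867), np.int32(635), array([301., 208.]))
shift cm [ -4.27 -11.23  -0.08] spin -0.367 z tilt [-0.002 -0.    -1.   ]
shift cm [ -4.29 -11.22  11.12] spin -0.367 z tilt [-0.002 -0.    -1.   ]
```

```bash
python3 -m jog '[[-0.9,-2.4,0,-0.07],[-1.8,-4.8,0,-0.15],[-2.7,-7.1,0,-0.23],[-3.5,-9.3,0,-0.3],[-4.1,-10.7,0,-0.35],[-4.3,-11.2,0,-0.367],[-4.3,-11.2,0,-0.367],[-4.3,-11.2,0,-0.367],[-4.3,-11.2,2,-0.367],[-4.3,-11.2,4,-0.367],[-4.3,-11.2,6,-0.367],[-4.3,-11.2,8,-0.367],[-4.3,-11.2,9.6,-0.367],[-4.3,-11.2,10.6,-0.367],[-4.3,-11.2,11,-0.367],[-4.3,-11.2,11,-0.367],[-4.3,-11.2,11,-0.367]]'; python3 -m jog '[[0,0,0,0],[0,0,0,0],[0,0,0,0],[0,0,0,0],[0,0,0,0],[0,0,0,0],[0,0,0,0],[0,0,0,0],[0,0,0,0],[0,0,0,0]]' 1 60
python3 -m jog '[[0,0,-0.5,0],[0,0,-1.5,0],[0,0,-2.5,0],[0,0,-3.5,0],[0,0,-4.5,0],[0,0,-5.5,0],[0,0,-6,0],[0,0,-6,0],[0,0,-6,0],[0,0,-6,0],[0,0,-6,0],[0,0,-6,0],[0,0,-6,0],[0,0,-6,0],[0,0,-6,0],[0,0,-6,0]]'; for i in 1 2 3 4 5; do python3 -m jog '[[0,0,0,0],[0,0,0,0]]'|egrep 'force|pos'; done
```

```text
t: 16.1
eef_pos: [0.5414, -0.0762, 0.0457]
tool_rot: [0.0, -0.035, 0.999, 0.0]
contact_force: [0.1, -0.6, -0.5]
gripper_width: 1.002
grasp_force: 0.0
t: 16.93
eef_pos: [0.5418, -0.0765, 0.0464]
tool_rot: [0.001, -0.035, 0.999, 0.0]
contact_force: [-1.5, 1.2, 5.9]
gripper_width: 0.696
grasp_force: 65.7
t: 18.27
eef_pos: [0.5409, -0.0765, 0.1052]
tool_rot: [-0.0, -0.035, 0.999, 0.0]
contact_force: [-0.5, 0.1, -3.3]
gripper_width: 0.692
grasp_force: 65.2
eef_pos: [0.541, -0.0765, 0.1053]
contact_force: [1.7, -0.8, -2.9]
grasp_force: 65.2
eef_pos: [0.541, -0.0765, 0.1053]
contact_force: [-0.7, 1.2, -3.3]
grasp_force: 65.2
eef_pos: [0.541, -0.0765, 0.1053]
contact_force: [0.4, 0.2, -2.9]
grasp_force: 65.2
eef_pos: [0.541, -0.0765, 0.1053]
contact_force: [-0.1, 0.3, -2.7]
grasp_force: 65.2
eef_pos: [0.5409, -0.0765, 0.1053]
contact_force: [0.3, -0.6, -3.3]
grasp_force: 65.2
```

The readings are about 7 N left, 2 N middle and 3 N right, so the left tin is clearly the heaviest. I set the right one back and return to the left.

```bash
python3 -m jog '[[0,0,1,0],[0,0,2,0],[0,0,3,0],[0,0,4,0],[0,0,4.8,0],[0,0,5.3,0],[0,0,5.6,0],[0,0,5.8,0],[0,0,5.9,0],[0,0,5.9,0],[0,0,5.9,0],[0,0,5.9,0],[0,0,5.9,0]]'; python3 -m jog '[[0,0,0,0],[0,0,0,0],[0,0,0,0],[0,0,0,0],[0,0,0,0],[0,0,0,0],[0,0,0,0],[0,0,0,0]]' -1; python3 -m jog '[[0,0,-1,0],[0,0,-3,0],[0,0,-5,0],[0,0,-7,0],[0,0,-9,0],[0,0,-10,0],[0,0,-11,0],[0,0,-11,0],[0,0,-11,0],[0,0,-11,0]]'
python3 - <<'E'
from station import bot
from h import *
for n in("side","top"):
  for r in lids(bot.read_camera(n)):print(r)
o=bot.get_obs();go(o,.5248,.173,.155,-7);go(o,.5248,.173,.044,-7)
E
```

```text
t: 20.18
eef_pos: [0.5412, -0.0765, 0.0465]
tool_rot: [0.0, -0.035, 0.999, 0.0]
contact_force: [0.5, -0.3, -2.9]
gripper_width: 0.699
grasp_force: 65.4
t: 20.85
eef_pos: [0.541, -0.0765, 0.0463]
tool_rot: [0.0, -0.035, 0.999, 0.0]
contact_force: [0.8, 0.0, -0.0]
gripper_width: 0.999
grasp_force: 0.0
t: 21.68
eef_pos: [0.5402, -0.0764, 0.1553]
tool_rot: [-0.001, -0.035, 0.999, 0.0]
contact_force: [0.1, 0.2, 0.3]
gripper_width: 1.003
grasp_force: 0.0
(array([523.7, 172.9,  72.9,  91.4,  -7.2]), np.float64(0.0867), np.int32(359), array([245., 166.]))
(array([530.4,  42.1,  70.1,  89.1, -18.3]), np.float64(0.0871), np.int32(399), array([265., 189.]))
(array([538. , -78.3,  91.2,  68.4,   3. ]), np.float64(0.0866), np.int32(449), array([286., 211.]))
(array([524. , 172.3,  59.8,  89.3,  -7.3]), np.float64(0.0867), np.int32(634), array([216., 215.]))
(array([531.5,  43.5,  60. ,  89.8, -16.9]), np.float64(0.0869), np.int32(636), array([261., 212.]))
shift cm [-2.200e-01  2.499e+01  2.000e-02] spin 0.192 z tilt [-0.002 -0.    -1.   ]
shift cm [-0.24 24.99 11.12] spin 0.192 z tilt [-0.002 -0.    -1.   ]
```

```bash
python3 -m jog '[[0,2.5,0,0.02],[0,5.5,0,0.05],[-0.1,8.5,0,0.08],[-0.1,11.5,0,0.11],[-0.1,14.5,0,0.14],[-0.2,17.5,0,0.17],[-0.2,20.5,0,0.192],[-0.2,22.7,0,0.192],[-0.2,24.2,0,0.192],[-0.2,24.9,0,0.192],[-0.2,24.9,0,0.192],[-0.2,24.9,0,0.192],[-0.2,24.9,0,0.192]]'; python3 -m jog '[[0,0,2,0],[0,0,4,0],[0,0,6,0],[0,0,8,0],[0,0,9.6,0],[0,0,10.6,0],[0,0,11.1,0],[0,0,11.1,0],[0,0,11.1,0]]';python3 -m jog '[[0,0,0,0],[0,0,0,0],[0,0,0,0],[0,0,0,0],[0,0,0,0],[0,0,0,0],[0,0,0,0],[0,0,0,0],[0,0,0,0],[0,0,0,0]]' 1 60
python3 -m jog '[[0,0,-0.5,0],[0,0,-1.5,0],[0,0,-3,0],[0,0,-4.5,0],[0,0,-6,0],[0,0,-7.5,0],[0,0,-9,0],[0,0,-10.5,0],[0,0,-12,0],[0,0,-13.5,0],[0,0,-15,0],[0,0,-16.5,0],[0,0,-18,0],[0,0,-19,0],[0,0,-19.5,0],[0,0,-19.5,0],[0,0,-19.5,0]]'; python3 -m jog '[[0,0,0,0],[0,0,0,0],[0,0,0,0],[0,0,0,0],[0,0,0,0],[0,0,0,0],[0,0,0,0],[0,0,0,0],[0,0,0,0],[0,0,0,0]]'
python3 - <<'E'
from station import bot
import cv2
from h import *
for n in("side","top"):
  c=bot.read_camera(n)
  for r in lids(c):print(r)
  if n=="side":cv2.imwrite("pics/s3.png",c["pixels"][60:300,120:440,::-1])
E
```

```text
t: 22.87
eef_pos: [0.5256, 0.1702, 0.156]
tool_rot: [-0.0, 0.062, 0.998, -0.001]
contact_force: [0.2, 0.3, 0.0]
gripper_width: 1.003
grasp_force: 0.0
t: 23.62
eef_pos: [0.526, 0.1716, 0.0458]
tool_rot: [0.0, 0.061, 0.998, 0.0]
contact_force: [0.7, -1.5, 0.1]
gripper_width: 1.001
grasp_force: 0.0
t: 24.45
eef_pos: [0.5263, 0.1725, 0.0465]
tool_rot: [0.001, 0.061, 0.998, 0.001]
contact_force: [-0.7, 1.0, 4.9]
gripper_width: 0.697
grasp_force: 64.3
t: 25.87
eef_pos: [0.525, 0.1718, 0.2398]
tool_rot: [-0.0, 0.061, 0.998, -0.0]
contact_force: [0.7, -0.7, -7.1]
gripper_width: 0.697
grasp_force: 66.7
t: 26.7
eef_pos: [0.5255, 0.172, 0.2403]
tool_rot: [0.0, 0.061, 0.998, 0.0]
contact_force: [0.5, -0.1, -6.9]
gripper_width: 0.695
grasp_force: 66.7
(array([530.4,  42.5,  67. ,  89.3, -17.5]), np.float64(0.087), np.int32(402), array([265., 189.]))
(array([539.4, -79.4,  92.7,  65.4,   4.6]), np.float64(0.087), np.int32(459), array([286., 211.]))
(array([531.8,  43.5,  60.1,  90.2, -17.2]), np.float64(0.0871), np.int32(636), array([261., 212.]))
(array([540. , -76.3,  89.9,  59.7,   4. ]), np.float64(0.0868), np.int32(637), array([302., 208.]))
```

View pics/s3.png

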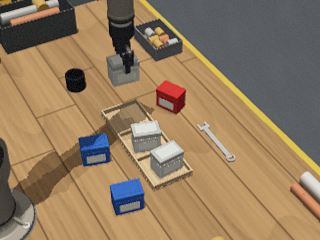

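The heavy tin is held level at crop pixel (122,70), its bottom about 20 cm up. The other two stand upright in their bays at (145,137) and (167,160).

```bash
python3 -c "
from station import bot
print(bot.hand_in())"
```

```text
the job is handed in; nothing more can be done
None
```

I handed the job in with the left-bay tin, the heaviest at about 0.7 kg (middle 0.2 kg, right 0.3 kg), held level with its bottom about 20 cm above the bench and the other two upright in their bays; the hand-in returned no verdict.

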